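# Drift the flange of the last stand into line and fit its remaining bolt

### The arm

A 6-joint arm with a two-finger parallel gripper is mounted at the origin on the work surface; the furniture and walls round the work are solid. World frame = base frame: x ahead of the robot, y to its left, z up, the work surface at z = 0. Lengths are in m, angles in degrees, forces in N, time in s.
With the tool pointing down it reaches from about 0.4 to 0.825 m from the base axis. Payload 7 kg.
Tool frame: the origin (TCP) lies on the centre line of the jaws, within the pads' length; the fingertips stand 14 mm ahead of it and the grasp point (between the pads) lies 5 mm behind it; z points along the fingers, y is the line along which they close (so a half turn about z gives the same grasp; the last joint's range is limited). The gripper opens to 88 mm and grips with 3 to 60 N. Pads are 19 mm wide; open, the fingers measure 130 mm over their backs; the gripper's body (78 mm by 193 mm) begins 47 mm behind the grasp point.
Start: joints at [16.507, 20.546, 0.682, 0, -70.136, -16.507], TCP at [0.675, -0, 0.241] pointing down, gripper open.
Joint ranges: [-176.03, 176.03], [-82.01, 121.73], [-58.28, 71.71], [-173.87, 95.51], [-174.79, -0.11], [-173.66, 173.66]. Speed limits (degrees/s): [136.94, 136.94, 172.46, 180, 180, 180].

### API

Orientations are given as [roll, pitch, yaw] about the fixed x, y, z axes, in that order (R = Rz(yaw) Ry(pitch) Rx(roll)).
In Python, from plant import r gives the robot as it stands.
- The arm moves only by the tool send_rows, never from a script. Its argument "steps" is a list of rows, each an object with "dp": the shift along the tool's x, y, z in mm, a list of three; "roll": the turn about the tool's z in rad; "jaw": the opening in per cent of the stroke, from 0 (shut) to 100 (fully open). In form: [{"dp": [tx, ty, tz], "roll": roll, "jaw": jaw}, ...]. A call has 1 to 5 rows; each row is the pose to reach, as a shift and turn from the pose commanded when the call began, along the tool's axes at that moment; what a row does not reach only later rows make up. A row lasts 1/8 s, in which the tool goes at most 62.5 mm and 10.7 degrees, less where a joint would pass 70% of its speed; a pose out of reach is approached as far as the arm can. A call with a gripper value outside its range is refused whole. The fingers move at their own pace and stop on an object; "newtons" is the grip in N (left out, the last holds). Time passes only in rows, so rows that repeat a pose let the fingers close. It gives the time, the measured TCP pose, the force, the opening and the grip force at its end, in the units of the state.
- r.get_state(): the state, without advancing time (a new reading comes with each control period).
- r.capture(name): name is "scene" or "side" or "wrist"; returns a dict with "image" (480x640x3 uint8, blue, green, red), "K" (3x3 intrinsics, pixels), "rvec" (rotation vector, rad) and "tvec" (3), from world to camera coordinates, as OpenCV has them. Camera axes: x right, y down, z forward; pixel columns grow to the right and rows downward; lengths in m; the calibration is good to about 2 mm. A picture is of the moment at which its call begins. There is no depth.
- r.close_job(): hands the job in; it is judged then, once.
The state is a dict: "time_s": time; "joints": joint angles; "qd": joint speeds; "joint_torque": joint torques, N m; "tcp_pos": TCP position; "eef_rot": TCP orientation; "contact_force": force on the tool from outside, world axes, zero at the start; "moment": the same for the moment, N m; "gripper_width": finger opening in m; "gripper_force": force on a finger pad.
Only numpy, scipy, OpenCV 4.12 (cv2) and the standard library are available. Lean on these libraries where they do the work, as an engineer would, in place of code of your own. Each camera call takes 0.05 s, during which the arm holds its last target. There are 200 camera calls.

### The job

The last stand's flange hangs on one bolt and has swung out of line with the swivel plate under it. Take the tapered drift from the wooden block, feel for the opening in the drift hole (the one on the left, seen from the robot) and work it down until its head sits flat on the flange, so that it draws the holes into line; leave it there and push the thumb bolt from the block fully home in the other front hole. Move the flange with the drift, not with the fingers, never force drift or bolt (keep contact under about 40 N), and leave the things around undisturbed.

Things in the scene. Friction and masses are not known exactly. Their poses are not given: they have to be found in the camera images.
- mount: Last stand, screwed to the table. Origin: underside centre of its grey foot, 150 x 150 x 10 mm with screw ears out to y = +-100; x, y along the foot, z up. On it a grey swivel plate (118 wide, 140 long, top 40 mm above the table), on that a steel flange 140 x 118 x 6 mm (top at 46 mm) with a dark post (22 mm thick, top at 89 mm), 42 mm from the pivot bolt towards the holes.
- pivot (a point): Axis of the one bolt already fitted (low hex head, 10 mm high), at the flange's top face; mount frame x = 50, y = 0. Swivel plate and flange both turn on it. Swivel plate: clamped, cannot be moved, somewhere from 0.15 rad clockwise (from above) to 0.11 anticlockwise of the foot. Flange: moved by about 6 N at its holes, stays where left; starts 0.09 to 0.112 anticlockwise of the swivel plate.
- drift_grip (a point): Drift pin, steel, 140 g, upright in the block: plain cylindrical head 22 mm across, 45 mm tall, domed top; below its flat underside a shank 15 mm across for 20 mm, then a 23 mm long taper to a 5 mm nose, rounded, ending 44 mm below the underside. This point: on its axis, 25 mm above the head's underside; z up the axis.
- drift_seat (a point): Centre of the flat underside of the drift's head. DRIFT HOLE: 16 mm, through swivel plate and flange, 98.5 mm from the pivot; with a plate straight on the foot it is at mount x = -40, y = +40, and it turns with its plate. The plates' angles are not reported: see or feel them. At the start only a lens 5 to 7 mm wide of both holes is open, at the edge of the flange's hole on its +y side.
- bolt_grip (a point): Thumb bolt, steel, 100 g, plain unthreaded shank that is just pushed in, upright in the block: ribbed cylindrical head 22 mm across, 32 mm tall (shorter than the drift's), dark socket on top; shank 13 mm across, 30 mm long, foot chamfered 1.5 mm. This point: on its axis, 16 mm above the head's underside; z up the axis.
- bolt_seat (a point): Centre of the flat underside of the bolt's head. BOLT HOLE: 16 mm, through swivel plate and flange, 98.5 mm from the pivot and 80 mm from the drift hole; with a plate straight on the foot it is at mount x = -40, y = -40. Too far out of line for the bolt until the drift is home. Below both holes the foot is open; pins hang by their heads on the flange.
- pin_block: Wooden block fixed to the table, 70 (x) x 150 (y) x 46 mm high, with two 17 mm holes at y = +-40 in which drift and bolt stand, their heads resting on its top. Which stands in which varies. Origin: centre of its underside.
- spool: Black thread spool, 41 mm across, 62 mm tall, standing; bystander. Origin: centre of its underside.
- tack_jar: Glass jar of tacks with a brown lid, 54 mm across, 74 mm tall; bystander. Origin: centre of its underside.
- tape: Roll of masking tape lying flat, 105 mm across, 24 mm high; bystander. Origin: centre of its underside.
Not all that is in view belongs to the job. Leave any green look-alike of the part that bears bolt_grip alone.

How it is judged:
By the outcome, as a careful person would: the job done as asked, in the order asked, and still so for the second after the job is handed in, with the robot touching nothing.
It also fails if it takes over 72 s, if anything falls off the work surface, if the arm or the gripper's body presses on something with over 40 N, if the wrist force passes 120 N, or if a joint passes its speed limit or range.

## Working session

There is one attempt and no reset: what is moved stays moved. The work goes in short steps, Python scripts to look and compute and a tool call to move; the robot and the scene stay as the last step left them, time stands still between calls to the robot, and variables do not carry over. Pictures are saved under pics/ and viewed, at most 10 in all, crops included, and the job is handed in when it is done.

Besides the shell and the picture viewer there is one more tool, called as name(argument=value, ...) on one line, values as JSON. send_rows: Moves the arm, as the interface text tells. Its arguments: {"type":"object","properties":{"steps":{"type":"array","items":{"type":"object","properties":{"dp":{"type":"array","items":{"type":"number"}},"roll":{"type":"number"},"jaw":{"type":"number"}}}},"newtons":{"type":"number"}},"required":["steps"]}

```bash
mkdir -p pics; ls
cat > h.py <<'E'
import numpy as np,cv2
from plant import r
def cap(n,f):
    c=r.capture(n); cv2.imwrite(f'pics/{f}.png',c['image']); np.savez(f'pics/{f}.npz',**{k:np.array(c[k]) for k in('K','rvec','tvec','image')}); return c
def px2w(f,uv,z):
    c=np.load(f'pics/{f}.npz'); R=cv2.Rodrigues(c['rvec'])[0]; C=-R.T@c['tvec'].ravel()
    d=R.T@np.linalg.inv(c['K'])@np.array([uv[0],uv[1],1.]); return C+d*(z-C[2])/d[2]
def w2px(f,P):
    c=np.load(f'pics/{f}.npz'); return cv2.projectPoints(np.array(P,float).reshape(-1,1,3),c['rvec'],c['tvec'],c['K'],None)[0].reshape(-1,2)
E
python3 - <<'E'
from h import *
s=r.get_state(); print({k:np.round(v,3).tolist() for k,v in s.items()})
for n in('scene','side','wrist'):
    c=cap(n,n+'0'); R=cv2.Rodrigues(np.array(c['rvec']))[0]; print(n,(-R.T@np.array(c['tvec']).ravel()).round(3),R[2].round(2),c['K'][0][0])
E
```

```text
pics
{'time_s': 0.0, 'joints': [16.508, 20.59, 0.634, -0.02, -70.135, -16.508], 'qd': [-0.105, 0.012, -0.031, -0.025, 0.06, 0.013], 'joint_torque': [-0.001, -58.273, 29.306, 6.997, 0.007, -0.0], 'tcp_pos': [0.675, -0.0, 0.24], 'eef_rot': [179.907, -0.007, -90.006], 'contact_force': [-1.099, 0.35, 0.704], 'moment': [-0.017, 0.025, -0.04], 'gripper_force': 0.0, 'gripper_width': 0.088}
scene [0.113 0.825 0.937] [ 0.34 -0.63 -0.7 ] 590.3832982341145
side [0.069 0.657 0.76 ] [ 0.44 -0.6  -0.67] 553.4187336838902
wrist [ 0.674 -0.071  0.384] [-0.    0.26 -0.96] 372.208870678481
```

View pics/scene0.png

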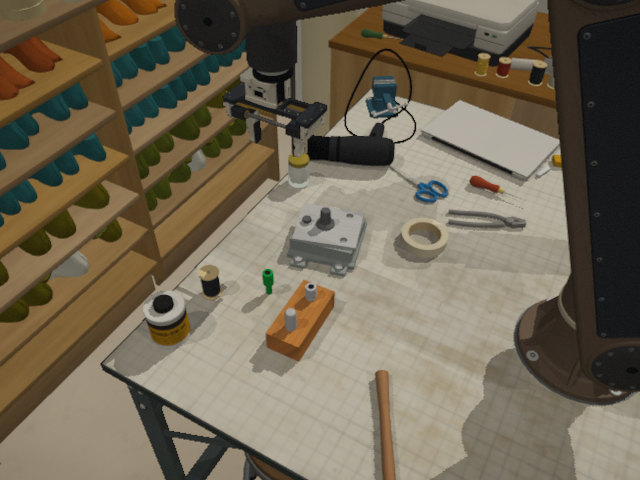

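View pics/wrist0.png

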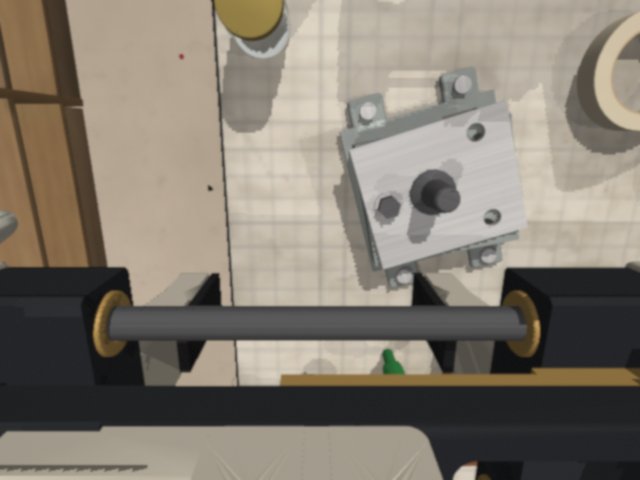

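The wrist view shows the flange with the drift hole at about (492,217), the bolt hole at (476,131) and the pivot at (388,206). In the scene view there are three candidates. The grey pin at (291,319) is taller and plain, so it fits the drift. The one at (311,291) has a dark socket on top, so it fits the bolt. The green one at (268,280) is the look-alike, to be left alone. I'll confirm this in an enlarged crop.

Run:
```python
from h import *
i=cv2.imread('pics/scene0.png'); j=cv2.imread('pics/wrist0.png')
a=cv2.resize(i[255:365,240:350],(440,440),interpolation=cv2.INTER_CUBIC)
b=cv2.resize(j[110:240,365:530],(0,0),fx=2.1,fy=2.1,interpolation=cv2.INTER_CUBIC)
o=np.zeros((440,800,3),np.uint8);o[:,:440]=a;o[:b.shape[0],445:445+b.shape[1]]=b
cv2.imwrite('pics/crop1.png',o)
f='wrist0'
for n,uv,z in(('drift hole',(492,217),.046),('bolt hole',(476,131),.046),('pivot top',(388,206),.056)): print(n,px2w(f,uv,z).round(4))
for n,uv,z in(('drift top',(291,313),.091),('bolt top',(311,287),.078),('green top',(268,271),.06)): print(n,px2w('scene0',uv,z).round(4))
```

```text
drift hole [0.5102 0.0057 0.046 ]
bolt hole [ 0.5338 -0.0715  0.046 ]
pivot top [ 0.6094 -0.0068  0.056 ]
drift top [0.4824 0.2619 0.091 ]
bolt top [0.4877 0.1802 0.078 ]
green top [0.5917 0.1729 0.06  ]
```

View pics/crop1.png

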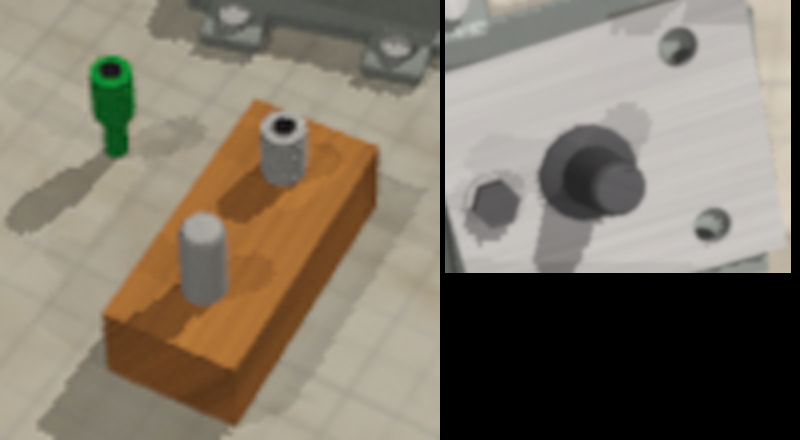

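The crop confirms it. The drift is the plain domed pin at the near end, and the bolt is the ribbed one with the socket. The green look-alike stands apart on the table. The hole distances (80.7, 100 mm) and the pin spacing (82 mm) agree with the sizes given.

send_rows(steps=[{"dp": [-262, 193, 40], "roll": 0, "jaw": 55}, {"dp": [-262, 193, 40], "roll": 0, "jaw": 55}, {"dp": [-262, 193, 40], "roll": 0, "jaw": 55}, {"dp": [-262, 193, 40], "roll": 0, "jaw": 55}, {"dp": [-262, 193, 40], "roll": 0, "jaw": 55}], newtons=30)

```text
time_s: 0.78
tcp_pos: [0.4896, 0.251, 0.2022]
eef_rot: [-180.0, 0.0, -90.0]
contact_force: [1.0, 0.3, -0.5]
gripper_width: 0.0488
gripper_force: 0.0
```

send_rows(steps=[{"dp": [0, 0, 0], "roll": 0, "jaw": 55}])

```text
time_s: 0.9
tcp_pos: [0.4886, 0.2525, 0.202]
eef_rot: [180.0, -0.0, -89.7]
contact_force: [-0.1, -0.0, -0.6]
gripper_width: 0.0483
gripper_force: 0.0
```

Run:
```python
from h import *
cap('wrist','wrist1'); print(r.get_state()['tcp_pos'])
```

```text
[0.48974242 0.25129743 0.20231986]
```

View pics/wrist1.png

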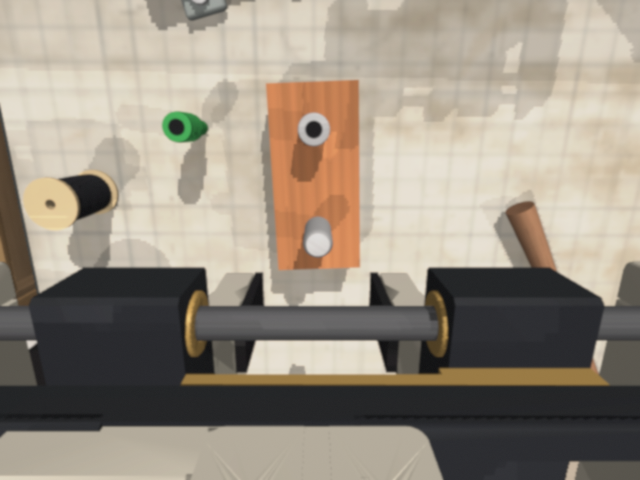

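The drift's domed top is at (318,241), the bolt's socket at (314,129) and the green look-alike at (180,127). Nothing stands near the drift.

Run:
```python
from h import *
f='wrist1'; print(px2w(f,(318,241),.090),px2w(f,(314,129),.078))
print([px2w(f,p,.046).round(4) for p in((267,84),(358,80),(359,267),(279,269))])
print(w2px(f,[[.4825,.2570,.046]]))
```

```text
[0.48657833 0.25701426 0.09      ] [0.48974052 0.17965205 0.078     ]
[array([0.5253, 0.1471, 0.046 ]), array([0.457 , 0.1439, 0.046 ]), array([0.451 , 0.2932, 0.046 ]), array([0.5195, 0.2953, 0.046 ])]
[[322.5892674  225.92071176]]
```

send_rows(steps=[{"dp": [-8, 3, 50], "roll": 0, "jaw": 55}, {"dp": [-8, 3, 100], "roll": 0, "jaw": 55}, {"dp": [-8, 3, 134], "roll": 0, "jaw": 55}, {"dp": [-8, 3, 134], "roll": 0, "jaw": 55}])

```text
time_s: 1.45
tcp_pos: [0.4873, 0.2554, 0.0661]
eef_rot: [179.8, -0.2, -90.1]
contact_force: [-0.5, -0.7, -0.3]
gripper_width: 0.0485
gripper_force: 0.0
```

send_rows(steps=[{"dp": [0, 0, 0], "roll": 0, "jaw": 10}, {"dp": [0, 0, 0], "roll": 0, "jaw": 10}, {"dp": [0, 0, 0], "roll": 0, "jaw": 10}, {"dp": [0, 0, 0], "roll": 0, "jaw": 10}], newtons=45)

```text
time_s: 1.95
tcp_pos: [0.4884, 0.2581, 0.0696]
eef_rot: [-179.9, 0.1, -90.0]
contact_force: [-2.9, 0.4, 6.8]
gripper_width: 0.0212
gripper_force: 45.0
```

send_rows(steps=[{"dp": [0, 0, -35], "roll": 0, "jaw": 10}, {"dp": [0, 0, -95], "roll": 0, "jaw": 10}, {"dp": [50, -10, -100], "roll": 0, "jaw": 10}, {"dp": [110, -22, -100], "roll": 0, "jaw": 10}, {"dp": [172, -22, -85], "roll": 0, "jaw": 10}])

```text
time_s: 2.58
tcp_pos: [0.5111, 0.086, 0.155]
eef_rot: [-179.8, 0.1, -89.9]
contact_force: [1.1, -0.3, -2.3]
gripper_width: 0.0211
gripper_force: 45.0
```

send_rows(steps=[{"dp": [0, 0, 25], "roll": 0, "jaw": 10}, {"dp": [0, 0, 25], "roll": 0, "jaw": 10}, {"dp": [0, 0, 25], "roll": 0, "jaw": 10}])

```text
time_s: 2.95
tcp_pos: [0.5105, 0.0876, 0.1296]
eef_rot: [-180.0, 0.0, -89.9]
contact_force: [-0.1, -0.6, -1.9]
gripper_width: 0.021
gripper_force: 45.0
```

Run:
```python
from h import *
cap('wrist','wrist2'); 
for k in range(3): s=r.get_state();print(np.round(s['tcp_pos'],4),s['gripper_width'],s['time_s'],np.round(s['eef_rot'],2),np.round(s['contact_force'],1))
i=cv2.imread('pics/wrist2.png'); cv2.imwrite('pics/crop2.png',cv2.resize(i[0:270,120:480],(800,600),interpolation=cv2.INTER_CUBIC))
```

```text
[0.5107 0.0879 0.1297] 0.021064522992045996 3.0 [-1.7993e+02  3.0000e-02 -8.9930e+01] [ 1.4  0.1 -0.7]
[0.5107 0.0879 0.1297] 0.021064522992045996 3.0 [-1.7993e+02  3.0000e-02 -8.9930e+01] [ 1.4  0.1 -0.7]
[0.5107 0.0879 0.1297] 0.021064522992045996 3.0 [-1.7993e+02  3.0000e-02 -8.9930e+01] [ 1.4  0.1 -0.7]
```

View pics/crop2.png

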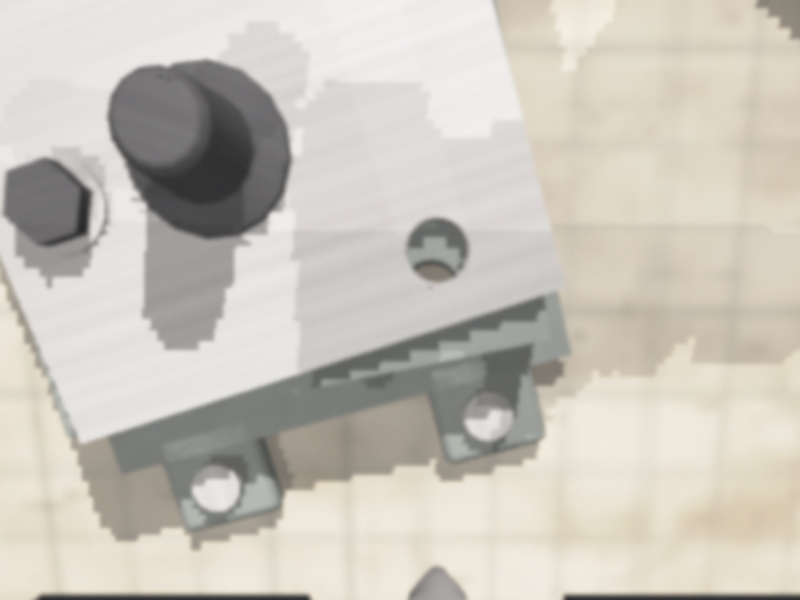

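The flange hole's circle is centred at crop (437,250), with the open lens at its lower (+y) edge, crop y 260–282. The drift's nose is visible at crop (437,567).

Run:
```python
from h import *
f='wrist2'; S=lambda u,v:(120+u*360/800,v*270/600)
p=lambda u,v,z:px2w(f,S(u,v),z).round(4)
print('hole c',p(437.5,250,.046),'L/R',p(406,250,.046),p(469,250,.046),'top/bot',p(437,217,.046),p(437,283,.046))
print('swivel edge',p(436,261,.040))
print('flange +y edge',p(80,443,.046),p(555,292,.046),'swivel edge corner',p(122,473,.040),p(568,353,.040))
print('pivot',p(45,203,.056))
print('nose tip',p(437,567,.064), 'post base',p(215,150,.046))
```

```text
hole c [0.5097 0.0057 0.046 ] L/R [0.518  0.0057 0.046 ] [0.5015 0.0057 0.046 ] top/bot [ 0.5098 -0.0024  0.046 ] [0.5098 0.014  0.046 ]
swivel edge [0.5101 0.0083 0.04  ]
flange +y edge [0.6091 0.0569 0.046 ] [0.4785 0.0163 0.046 ] swivel edge corner [0.6006 0.0667 0.04  ] [0.4735 0.0326 0.04  ]
pivot [ 0.6066 -0.0048  0.056 ]
nose tip [0.5098 0.0871 0.064 ] post base [ 0.5663 -0.0184  0.046 ]
```

send_rows(steps=[{"dp": [50, 0, 0], "roll": 0, "jaw": 10}, {"dp": [77, -1, 0], "roll": 0, "jaw": 10}, {"dp": [77, -1, 10], "roll": 0, "jaw": 10}, {"dp": [77, -1, 12], "roll": 0, "jaw": 10}, {"dp": [77, -1, 12], "roll": 0, "jaw": 10}])

```text
time_s: 3.62
tcp_pos: [0.5112, 0.0108, 0.1168]
eef_rot: [180.0, -0.0, -89.9]
contact_force: [0.4, 1.1, -0.7]
gripper_width: 0.0211
gripper_force: 45.0
```

Run:
```python
from h import *
cap('wrist','wrist3');s=r.get_state();print(np.round(s['tcp_pos'],4),np.round(s['contact_force'],1))
i=cv2.imread('pics/wrist3.png'); print(w2px('wrist3',[[.511,.0112,.046]]))
cv2.imwrite('pics/crop3.png',cv2.resize(i[150:330,200:440],(800,600),interpolation=cv2.INTER_CUBIC))
```

```text
[0.5113 0.0108 0.1169] [ 0.1  0.5 -0.5]
[[315.5806049  253.76129873]]
```

View pics/crop3.png

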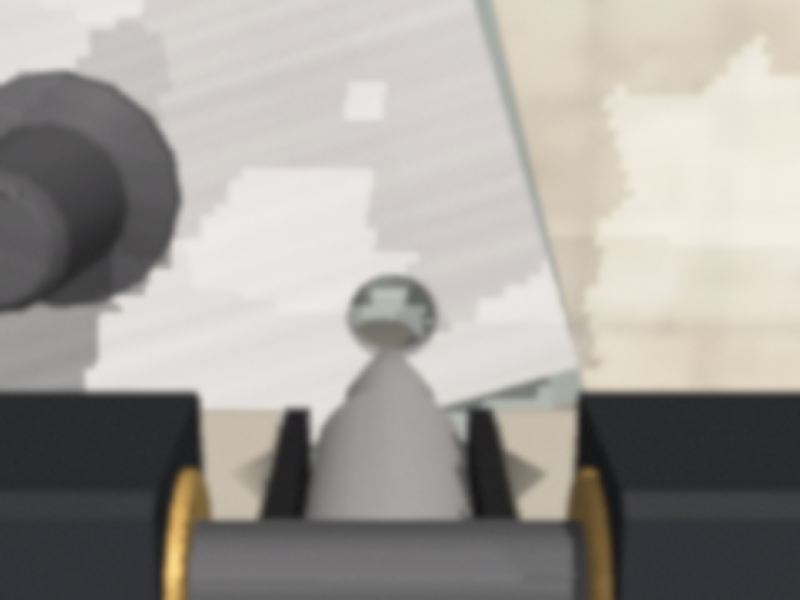

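The nose tip shows at crop (390,350), just over the lens of the hole. The hole is centred at about (392,317).

Run:
```python
from h import *
f='wrist3'; S=lambda u,v:(200+u*.3,150+v*.3)
p=lambda u,v,z:px2w(f,S(u,v),z).round(4)
print('hole L R top',p(348,316,.046),p(437,316,.046),p(392,275,.046))
print('swivel edge',p(390,322,.04),'tip',p(390,349,.0508))
# predicted apparent top edge of nose modelled: sphere r2.5 at tcp xy
for dz in(0,.0025):
  a=np.linspace(0,6.28,60); P=np.c_[.5113+.0025*np.cos(a),.0108+.0025*np.sin(a),np.full(60,.0508+dz)]
  q=w2px(f,P); print(dz,(q[:,1].min()-150)/.3,q[:,0].mean()/.3-200/.3)
```

```text
hole L R top [0.5177 0.0055 0.046 ] [0.5016 0.0055 0.046 ] [ 0.5098 -0.0022  0.046 ]
swivel edge [0.5101 0.0085 0.04  ] tip [0.5102 0.0102 0.0508]
0 338.9668107682612 383.3339870058753
0.0025 343.4095876763402 383.2985932513434
```

send_rows(steps=[{"dp": [0.4, 0, 3], "roll": 0, "jaw": 10}, {"dp": [0.4, 0, 5], "roll": 0, "jaw": 10}, {"dp": [0.4, 0, 6], "roll": 0, "jaw": 10}, {"dp": [0.4, 0, 7], "roll": 0, "jaw": 10}])

```text
time_s: 4.18
tcp_pos: [0.511, 0.0095, 0.1097]
eef_rot: [180.0, -0.0, -90.0]
contact_force: [-0.5, -0.4, -0.5]
gripper_width: 0.0211
gripper_force: 45.0
```

send_rows(steps=[{"dp": [0, 0, 2], "roll": 0, "jaw": 10}, {"dp": [0, 0, 3], "roll": 0, "jaw": 10}, {"dp": [0, 0, 4], "roll": 0, "jaw": 10}])

```text
time_s: 4.55
tcp_pos: [0.5111, 0.0093, 0.1058]
eef_rot: [-180.0, -0.0, -90.0]
contact_force: [0.7, -3.2, 2.4]
gripper_width: 0.0212
gripper_force: 45.0
```

send_rows(steps=[{"dp": [-0.4, 0, 1], "roll": 0, "jaw": 10}, {"dp": [-0.7, 0, 2], "roll": 0, "jaw": 10}, {"dp": [-1, 0, 3], "roll": 0, "jaw": 10}, {"dp": [-1.2, 0, 4], "roll": 0, "jaw": 10}])

```text
time_s: 5.05
tcp_pos: [0.5114, 0.0103, 0.1023]
eef_rot: [-180.0, -0.0, -90.0]
contact_force: [-0.7, -5.3, 4.5]
gripper_width: 0.0212
gripper_force: 45.0
```

send_rows(steps=[{"dp": [-0.3, 0, 1], "roll": 0, "jaw": 10}, {"dp": [-0.6, 0, 2], "roll": 0, "jaw": 10}, {"dp": [-0.8, 0, 3], "roll": 0, "jaw": 10}, {"dp": [-1.1, 0, 4], "roll": 0, "jaw": 10}, {"dp": [-1.4, 0, 5], "roll": 0, "jaw": 10}])

```text
time_s: 5.68
tcp_pos: [0.5115, 0.0116, 0.0973]
eef_rot: [-180.0, -0.0, -90.0]
contact_force: [0.0, -6.1, 4.8]
gripper_width: 0.0205
gripper_force: 45.0
```

send_rows(steps=[{"dp": [-0.4, 0, 1.5], "roll": 0, "jaw": 10}, {"dp": [-0.8, 0, 3], "roll": 0, "jaw": 10}, {"dp": [-1.2, 0, 4.5], "roll": 0, "jaw": 10}, {"dp": [-1.5, 0, 6], "roll": 0, "jaw": 10}, {"dp": [-1.8, -0.3, 7], "roll": 0, "jaw": 10}])

```text
time_s: 6.3
tcp_pos: [0.5117, 0.0134, 0.0902]
eef_rot: [-180.0, -0.0, -90.0]
contact_force: [0.9, -7.0, 3.5]
gripper_width: 0.0212
gripper_force: 45.0
```

send_rows(steps=[{"dp": [-0.4, 0, 1.5], "roll": 0, "jaw": 10}, {"dp": [-0.7, 0, 3], "roll": 0, "jaw": 10}, {"dp": [-1.1, 0, 4.5], "roll": 0, "jaw": 10}, {"dp": [-1.5, 0, 6], "roll": 0, "jaw": 10}, {"dp": [-1.8, 0, 7], "roll": 0, "jaw": 10}])

```text
time_s: 6.92
tcp_pos: [0.512, 0.0153, 0.0831]
eef_rot: [-179.9, -0.0, -90.0]
contact_force: [2.1, -7.2, 3.1]
gripper_width: 0.0211
gripper_force: 45.0
```

send_rows(steps=[{"dp": [-0.3, 0, 1], "roll": 0, "jaw": 10}, {"dp": [-0.5, 0, 2], "roll": 0, "jaw": 10}, {"dp": [-0.6, 0, 3], "roll": 0, "jaw": 10}, {"dp": [-0.6, 0, 4], "roll": 0, "jaw": 10}])

```text
time_s: 7.42
tcp_pos: [0.5121, 0.0156, 0.0793]
eef_rot: [-179.9, -0.1, -90.0]
contact_force: [2.0, -8.0, 4.0]
gripper_width: 0.0208
gripper_force: 45.0
```

send_rows(steps=[{"dp": [0, 0, 1], "roll": 0, "jaw": 10}, {"dp": [0, 0, 2], "roll": 0, "jaw": 10}, {"dp": [0, 0, 3.5], "roll": 0, "jaw": 10}, {"dp": [0, 0, 5], "roll": 0, "jaw": 10}])

```text
time_s: 7.92
tcp_pos: [0.5121, 0.0156, 0.0743]
eef_rot: [-179.9, -0.1, -90.0]
contact_force: [1.4, -8.5, 4.1]
gripper_width: 0.0211
gripper_force: 45.0
```

send_rows(steps=[{"dp": [0, 0, 1], "roll": 0, "jaw": 10}, {"dp": [0, 0, 2], "roll": 0, "jaw": 10}, {"dp": [0, 0, 3], "roll": 0, "jaw": 10}, {"dp": [0, 0, 4], "roll": 0, "jaw": 10}, {"dp": [0, 0, 5], "roll": 0, "jaw": 10}])

```text
time_s: 8.55
tcp_pos: [0.5122, 0.0154, 0.0695]
eef_rot: [-179.9, -0.1, -90.0]
contact_force: [-1.2, -10.2, 14.5]
gripper_width: 0.0209
gripper_force: 45.0
```

send_rows(steps=[{"dp": [0, 0, 0.4], "roll": 0, "jaw": 10}, {"dp": [0, 0, 0.7], "roll": 0, "jaw": 10}])

```text
time_s: 8.8
tcp_pos: [0.5122, 0.0154, 0.0695]
eef_rot: [-179.9, -0.1, -90.0]
contact_force: [-2.5, -9.4, 16.4]
gripper_width: 0.0208
gripper_force: 45.0
```

send_rows(steps=[{"dp": [0, 0, 0], "roll": 0, "jaw": 50}, {"dp": [0, 0, 0], "roll": 0, "jaw": 50}, {"dp": [0, 0, 0], "roll": 0, "jaw": 50}])

```text
time_s: 9.18
tcp_pos: [0.5113, 0.0166, 0.0678]
eef_rot: [180.0, 0.0, -90.0]
contact_force: [0.3, 0.4, -0.3]
gripper_width: 0.042
gripper_force: 0.0
```

send_rows(steps=[{"dp": [0, 0, -20], "roll": 0, "jaw": 50}, {"dp": [0, 0, -65], "roll": 0, "jaw": 50}, {"dp": [-45, 0, -90], "roll": 0, "jaw": 50}, {"dp": [-72, 0, -110], "roll": 0, "jaw": 50}, {"dp": [-72, 0, -110], "roll": 0, "jaw": 50}])

```text
time_s: 9.8
tcp_pos: [0.5123, 0.0905, 0.1796]
eef_rot: [-179.8, 0.1, -89.9]
contact_force: [0.1, -0.5, -1.0]
gripper_width: 0.0441
gripper_force: 0.0
```

Run:
```python
from h import *
cap('wrist','wrist4');s=r.get_state();print(np.round(s['tcp_pos'],4),np.round(s['contact_force'],1))
i=cv2.imread('pics/wrist4.png'); cv2.imwrite('pics/crop4.png',cv2.resize(i[0:300,120:520],(800,600),interpolation=cv2.INTER_CUBIC))
```

```text
[0.5114 0.0894 0.1783] [-0.  -0.7 -0.2]
```

View pics/crop4.png

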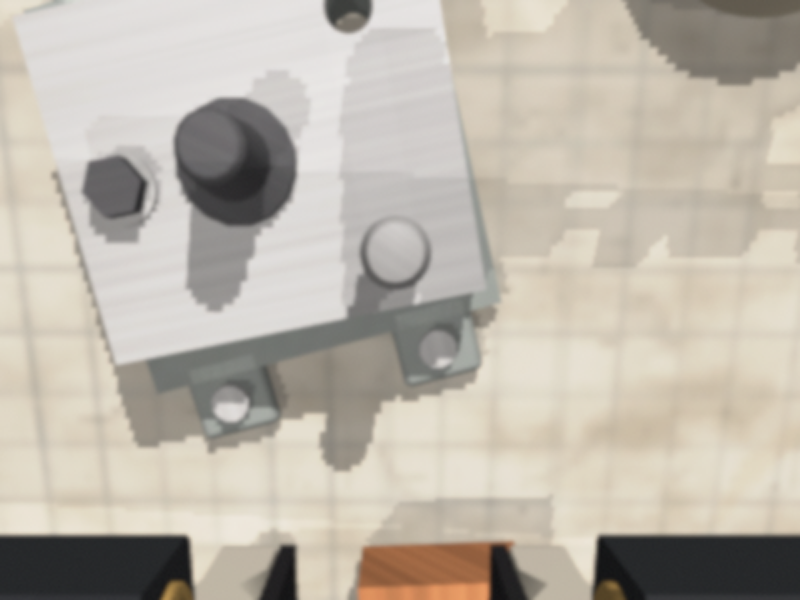

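The drift head sits upright and flat at crop (397,252). The flange has swung into line. The bolt hole is at the top edge, near (348,7). Next is the bolt.

send_rows(steps=[{"dp": [-55, 12, 0], "roll": 0, "jaw": 50}, {"dp": [-91, 21, 10], "roll": 0, "jaw": 50}, {"dp": [-91, 21, 60], "roll": 0, "jaw": 50}, {"dp": [-91, 21, 105], "roll": 0, "jaw": 50}, {"dp": [-91, 21, 115], "roll": 0, "jaw": 50}])

```text
time_s: 10.48
tcp_pos: [0.4879, 0.1769, 0.06]
eef_rot: [179.6, -0.3, -90.0]
contact_force: [-30.7, -3.5, 65.7]
gripper_width: 0.0439
gripper_force: 34.1
```

send_rows(steps=[{"dp": [0, 0, 0], "roll": 0, "jaw": 50}])

```text
time_s: 10.6
tcp_pos: [0.49, 0.1784, 0.0627]
eef_rot: [179.9, -0.1, -90.0]
contact_force: [0.2, 0.0, 0.6]
gripper_width: 0.0439
gripper_force: 0.0
```

The fast descent overshot for a moment and a fingertip tapped the block: 65 N at the wrist, gone by the next row. I'll descend more slowly from here, and raise the grasp 1.5 mm.

send_rows(steps=[{"dp": [0, 0, -1.5], "roll": 0, "jaw": 50}, {"dp": [-1, 0, -1.5], "roll": 0, "jaw": 10}, {"dp": [-1, 0, -1.5], "roll": 0, "jaw": 10}, {"dp": [-1, 0, -1.5], "roll": 0, "jaw": 10}, {"dp": [-1, 0, -1.5], "roll": 0, "jaw": 10}])

```text
time_s: 11.22
tcp_pos: [0.4904, 0.1804, 0.0648]
eef_rot: [-180.0, 0.0, -90.0]
contact_force: [-1.0, 0.5, 3.6]
gripper_width: 0.0202
gripper_force: 45.0
```

send_rows(steps=[{"dp": [0, 0, -10], "roll": 0, "jaw": 10}, {"dp": [0, 0, -40], "roll": 0, "jaw": 10}, {"dp": [0, 0, -75], "roll": 0, "jaw": 10}, {"dp": [0, 0, -90], "roll": 0, "jaw": 10}, {"dp": [0, 0, -90], "roll": 0, "jaw": 10}])

```text
time_s: 11.85
tcp_pos: [0.4906, 0.1807, 0.1554]
eef_rot: [-179.9, 0.1, -90.0]
contact_force: [0.0, 0.3, -2.2]
gripper_width: 0.0201
gripper_force: 45.0
```

send_rows(steps=[{"dp": [40, -10, 0], "roll": 0, "jaw": 10}, {"dp": [95, -22, 0], "roll": 0, "jaw": 10}, {"dp": [145, -33, 0], "roll": 0, "jaw": 10}, {"dp": [166, -36, 0], "roll": 0, "jaw": 10}, {"dp": [166, -36, 0], "roll": 0, "jaw": 10}])

```text
time_s: 12.48
tcp_pos: [0.5254, 0.0127, 0.1529]
eef_rot: [179.8, -0.0, -90.2]
contact_force: [0.1, 1.3, -1.8]
gripper_width: 0.0199
gripper_force: 45.0
```

Run:
```python
from h import *
cap('wrist','wrist5');s=r.get_state();print(np.round(s['tcp_pos'],4),np.round(s['contact_force'],1))
i=cv2.imread('pics/wrist5.png'); cv2.imwrite('pics/crop5.png',cv2.resize(i[0:300,120:520],(800,600),interpolation=cv2.INTER_CUBIC))
```

```text
[0.5256 0.0137 0.1531] [-0.3 -0.6 -2.1]
```

View pics/crop5.png

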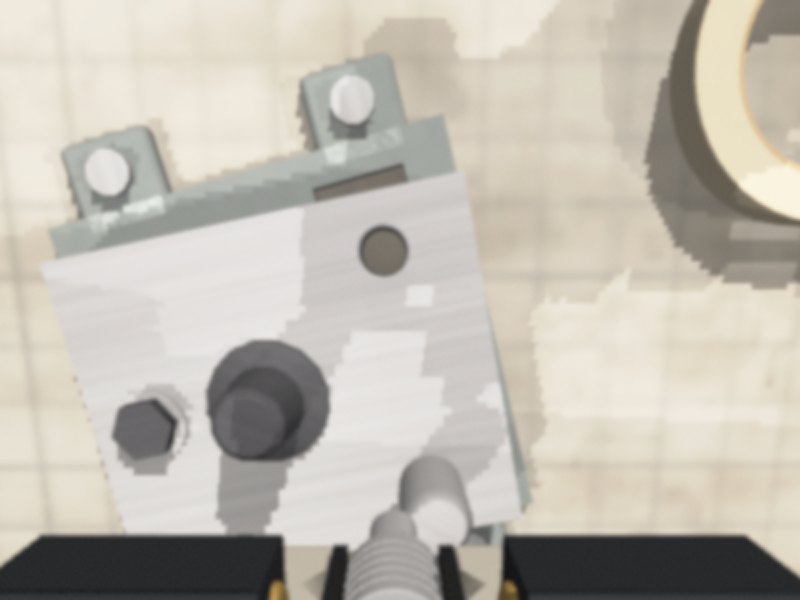

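The bolt hole at crop (384,251) is fully open. The bolt is held straight, its foot at (393,512), and the drift stands at (440,500).

Run:
```python
from h import *
f='wrist5'; S=lambda u,v:(120+u/2,v/2)
p=lambda u,v,z:px2w(f,S(u,v),z).round(4)
print('hole',p(384,251,.046),p(360,251,.046),p(408,251,.046),p(384,226,.046),p(384,276,.046))
a=np.linspace(0,6.28,60)
for rr,z in((.005,.1043),(.0065,.1058)):
  q=w2px(f,np.c_[.5256+rr*np.cos(a),.0137+rr*np.sin(a),np.full(60,z)]); print('pred foot',(q[:,0].mean()-120)*2,q[:,1].min()*2,(q[:,0].min()-120)*2,(q[:,0].max()-120)*2)
```

```text
hole [ 0.527  -0.0623  0.046 ] [ 0.5348 -0.0623  0.046 ] [ 0.5193 -0.0623  0.046 ] [ 0.527 -0.07   0.046] [ 0.5271 -0.0545  0.046 ]
pred foot 389.08568702047774 518.2340779891462 371.1963517159563 407.5397245508191
pred foot 388.99124115579536 514.8280164123757 365.5693323273746 413.15459608945184
```

send_rows(steps=[{"dp": [35, -2.4, 0], "roll": 0, "jaw": 10}, {"dp": [70, -2.4, 0], "roll": 0, "jaw": 10}, {"dp": [75, -2.4, 15], "roll": 0, "jaw": 10}, {"dp": [75, -2.4, 35], "roll": 0, "jaw": 10}, {"dp": [75, -2.4, 45], "roll": 0, "jaw": 10}])

```text
time_s: 13.15
tcp_pos: [0.5278, -0.0598, 0.1077]
eef_rot: [179.9, -0.0, -90.0]
contact_force: [0.5, 1.3, -1.4]
gripper_width: 0.0202
gripper_force: 45.0
```

send_rows(steps=[{"dp": [0, 0, 3], "roll": 0, "jaw": 10}, {"dp": [0, 0, 6], "roll": 0, "jaw": 10}, {"dp": [0, 0, 8], "roll": 0, "jaw": 10}, {"dp": [0, 0, 10], "roll": 0, "jaw": 10}, {"dp": [0, 0, 10], "roll": 0, "jaw": 10}])

```text
time_s: 13.78
tcp_pos: [0.5287, -0.0607, 0.0996]
eef_rot: [-180.0, 0.0, -90.0]
contact_force: [-0.4, -0.2, -1.5]
gripper_width: 0.0201
gripper_force: 45.0
```

send_rows(steps=[{"dp": [0.3, 0.4, 2], "roll": 0, "jaw": 10}, {"dp": [0.3, 0.4, 4], "roll": 0, "jaw": 10}, {"dp": [0.3, 0.4, 6], "roll": 0, "jaw": 10}, {"dp": [0.3, 0.4, 7], "roll": 0, "jaw": 10}])

```text
time_s: 14.28
tcp_pos: [0.5282, -0.061, 0.0923]
eef_rot: [180.0, -0.0, -90.0]
contact_force: [0.1, 0.6, -1.0]
gripper_width: 0.0198
gripper_force: 45.0
```

Inside the flange with no contact. Carrying on down.

send_rows(steps=[{"dp": [0, 0, 2], "roll": 0, "jaw": 10}, {"dp": [0, 0, 4], "roll": 0, "jaw": 10}, {"dp": [0, 0, 6], "roll": 0, "jaw": 10}, {"dp": [0, 0, 8], "roll": 0, "jaw": 10}, {"dp": [0, 0, 10], "roll": 0, "jaw": 10}])

```text
time_s: 14.9
tcp_pos: [0.5283, -0.061, 0.0824]
eef_rot: [180.0, -0.0, -90.0]
contact_force: [-0.2, -0.2, -0.7]
gripper_width: 0.0196
gripper_force: 45.0
```

send_rows(steps=[{"dp": [0, 0, 2], "roll": 0, "jaw": 10}, {"dp": [0, 0, 4], "roll": 0, "jaw": 10}, {"dp": [0, 0, 6], "roll": 0, "jaw": 10}, {"dp": [0, 0, 8], "roll": 0, "jaw": 10}])

```text
time_s: 15.4
tcp_pos: [0.5283, -0.0609, 0.0744]
eef_rot: [180.0, -0.0, -90.0]
contact_force: [-0.4, 0.1, -1.0]
gripper_width: 0.0203
gripper_force: 45.0
```

send_rows(steps=[{"dp": [0, 0, 2], "roll": 0, "jaw": 10}, {"dp": [0, 0, 4], "roll": 0, "jaw": 10}, {"dp": [0, 0, 6], "roll": 0, "jaw": 10}, {"dp": [0, 0, 8], "roll": 0, "jaw": 10}, {"dp": [0, 0, 9], "roll": 0, "jaw": 10}])

```text
time_s: 16.02
tcp_pos: [0.5283, -0.061, 0.0654]
eef_rot: [180.0, -0.0, -90.0]
contact_force: [-1.3, 0.5, -1.1]
gripper_width: 0.0199
gripper_force: 45.0
```

send_rows(steps=[{"dp": [0, 0, 0.4], "roll": 0, "jaw": 10}, {"dp": [0, 0, 0.8], "roll": 0, "jaw": 10}, {"dp": [0, 0, 1.2], "roll": 0, "jaw": 10}])

```text
time_s: 16.4
tcp_pos: [0.5284, -0.061, 0.0647]
eef_rot: [-180.0, -0.0, -90.0]
contact_force: [-2.4, 0.5, 6.3]
gripper_width: 0.0201
gripper_force: 45.0
```

send_rows(steps=[{"dp": [0, 0, 0.4], "roll": 0, "jaw": 10}, {"dp": [0, 0, 0.8], "roll": 0, "jaw": 10}])

```text
time_s: 16.65
tcp_pos: [0.5284, -0.061, 0.0646]
eef_rot: [-180.0, -0.0, -90.0]
contact_force: [-5.8, 1.8, 13.3]
gripper_width: 0.0201
gripper_force: 45.0
```

send_rows(steps=[{"dp": [0, 0, -0.8], "roll": 0, "jaw": 45}, {"dp": [0, 0, -0.8], "roll": 0, "jaw": 45}, {"dp": [0, 0, -0.8], "roll": 0, "jaw": 45}])

```text
time_s: 17.02
tcp_pos: [0.5283, -0.0609, 0.0642]
eef_rot: [180.0, 0.0, -90.0]
contact_force: [0.6, 0.2, -0.8]
gripper_width: 0.0385
gripper_force: 0.0
```

send_rows(steps=[{"dp": [0, 0, -15], "roll": 0, "jaw": 45}, {"dp": [0, 0, -55], "roll": 0, "jaw": 45}, {"dp": [-30, 0, -90], "roll": 0, "jaw": 45}, {"dp": [-75, 0, -120], "roll": 0, "jaw": 45}, {"dp": [-75, 0, -120], "roll": 0, "jaw": 45}])

```text
time_s: 17.65
tcp_pos: [0.5301, 0.0165, 0.1882]
eef_rot: [-179.6, 0.1, -89.8]
contact_force: [-0.3, -0.5, 0.5]
gripper_width: 0.0395
gripper_force: 0.0
```

Run:
```python
from h import *
cap('wrist','wrist6');s=r.get_state();print(s['time_s'],np.round(s['tcp_pos'],4),np.round(s['contact_force'],1))
i=cv2.imread('pics/wrist6.png');cap('scene','scene6')
a=cv2.resize(i[0:300,120:520],(560,420),interpolation=cv2.INTER_CUBIC)
b=cv2.resize(cv2.imread('pics/scene6.png')[190:370,190:370],(240,240),interpolation=cv2.INTER_CUBIC)
o=np.zeros((420,800,3),np.uint8);o[:,:560]=a;o[:240,560:]=b
cv2.imwrite('pics/crop6.png',o)
```

```text
17.7 [0.529  0.0154 0.1864] [-0.6 -0.8 -0.3]
```

View pics/crop6.png

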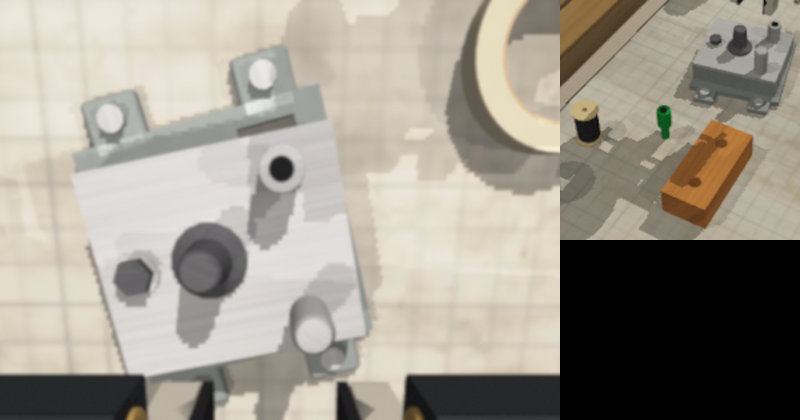

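The bolt is home at (281,168) and the drift is still seated at (313,325). The block is empty, and the spool, tape and green look-alike are where they were. I'm handing in.

```bash
python3 -c "
from plant import r
print(r.close_job())"
```

```text
the job is handed in; nothing more can be done
None
```

The drift and the thumb bolt are both fully home and the job is handed in at about 18 s; insertion forces stayed under 20 N, but on the way down to the bolt a fingertip briefly hit the wooden block at 65 N on the wrist (over your 40 N, under the 120 N limit).

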